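Roll a rolling pin into its vee cradle and clamp it for oiling

ROBOT

A 6-joint arm with a two-finger parallel gripper is mounted at the origin on a cart in front of the work surface, level with it; the furniture and walls round the work are solid. World frame = base frame: x ahead of the robot, y to its left, z up, the work surface at z = 0. Lengths are in m, angles in rad, forces in N, time in s.
With the tool pointing down it reaches from about 0.2 to 0.875 m from the base axis. Payload 3.4 kg.
Tool frame: the origin (TCP) lies between the finger pads; the fingertips stand 25 mm ahead of it and the grasp point (between the pads) lies 6 mm ahead of it (r.nose_length is the z of the fingertips in the tool frame, in m); z points along the fingers, y is the line along which they close (so a half turn about z gives the same grasp; the last joint's range is limited). The gripper opens to 94 mm and grips with 3 to 60 N. Pads are 16 mm wide; open, the fingers measure 119 mm over their backs; the gripper's body (75 mm by 177 mm) begins 78 mm behind the grasp point.
Start: joints at [-1.346, 0.276, 1.505, -0, 1.361, -0.121], TCP at [0.195, -0.541, 0.23] pointing down, gripper open.
Joint ranges: [-2.89, 2.89], [-0.75, 2.08], [0.22, 2.7], [-1.18, 4.32], [0.11, 2.71], [-2.7, 2.7]. Speed limits (rad/s): [2.57, 2.57, 3.14, 3.14, 3.14, 3.14].

INTERFACE

Orientations are given as a unit quaternion [w, x, y, z].
In Python, from plant import r, gripper_to, inverse_kinematics, vision, models, telemetry gives the robot as it stands. Calls block until the motion is done:
- r.move_to(position, orientation): joint-space move of the TCP to a pose.
- r.move_l(position, rot=None, vel=0.15, guard=None): straight line of the TCP; rot=None keeps the orientation; vel is the mean speed in m/s. With guard (N) it stops when the force on the tool has changed by that much, and returns True; else False.
- r.movej(angles): joint-space move.
- gripper_to(opening, f_grip=None): finger opening in m; f_grip is the grip in N (None keeps the last); returns when the fingers have stopped.
- r.hold(seconds).
- inverse_kinematics(position, orientation): joint angles nearest the present ones, or None.
- vision.snapshot(name): name is "side" or "top" or "wrist"; returns the picture (400x640x3 uint8, red, green, blue); there is no depth.
- vision.get_calibration(name): a dict with "fx", "fy", "cx", "cy" (pixels), "position" and "orientation" of the camera in the world. Camera axes: x right, y down, z forward; pixel columns grow to the right and rows downward; lengths in m; the calibration is good to about 2 mm. A picture is of the moment at which its call begins: read the wrist's pose just before it. get_calibration takes no time and is no camera call; for the wrist camera it gives the pose at the moment of the call.
A pose or a line that the arm cannot do raises r.PlanningError and nothing moves.
- r.sign_off(): hands the job in; it is judged then, once.
Trained networks look in the newest picture that a camera, given by its name, has taken for a name from the list of things; names that differ only in an ending like _2 or _b are one class to them, and where a whole thing is asked for, a point or a joint stands for the part that bears it (a point fixed in the world has none). Each returns a list of dicts, best first, with "score" (0 to 1); they miss things now and then, are a little off and sometimes report something else, mostly with a low value. They report only what shows in the picture. A call takes as long as a camera call.
- models.boxes_of(thing, camera): "at" ([x, y, z] in m, in world coordinates, good to about 4 mm: the middle of the surface that is visible of it).
- models.regions_of(thing, camera): "pixels" (400x640 bool, what is visible of it).
- models.mark_of(thing, camera): "at" ([x, y, z] in m, in world coordinates, good to about 4 mm: a listed point, or the origin of a listed thing).
Readings, each from a call of its own:
- telemetry.current_t(): time.
- telemetry.current_joints(): joint angles.
- telemetry.current_dq(): joint speeds.
- telemetry.current_joint_efforts(): joint torques, N m.
- telemetry.current_ee_pos(): TCP position.
- telemetry.current_tool_rot(): TCP orientation.
- telemetry.current_wrist_force(): force on the tool from outside, world axes, zero at the start.
- telemetry.current_torque(): the same for the moment, N m.
- telemetry.current_opening(): finger opening in m.
- telemetry.current_finger_force(): force on a finger pad.
Only numpy, scipy, OpenCV 4.12 (cv2) and the standard library are available. Lean on these libraries where they do the work, as an engineer would, in place of code of your own. Each camera call takes 0.05 s, during which the arm holds its last target. There are 200 camera calls.

TASK

Get the rolling pin ready for oiling: roll it across the worktop and up the ramp of its wooden cradle, without lifting it, so that it drops into the vee and settles there by itself, square and roughly in the middle, and let go of it. Then swing the clamp arm over and press it gently down until its sprung rubber foot holds the pin with its spring about half squeezed (about 10 N), never squeezing the spring solid, and let go. Be gentle with the pin and leave the other things where they are.

Things in the scene. Friction and masses are not known exactly. Their poses are not given: they have to be found in the camera images.
- rolling_pin: Plain straight wooden rolling pin, a cylinder 48 mm in diameter and 200 mm long, 0.22 to 0.41 kg, smooth and slippery to the fingers (friction about 0.45), lying loose on the worktop before the foot of the cradle's ramp. Origin at its middle on its axis (24 mm above what it lies on); its own y axis is its long axis; x and z turn as it rolls.
- cradle: Wooden cradle, fixed to the worktop, x = -100 to +82 mm, 140 mm wide (y). Origin at worktop level under the line of the vee, which runs along its y axis. The vee is 120 degrees wide (flanks slope 30 degrees), its bottom 4 mm above the worktop. On the -x side is a ramp, on the +x side a steel clamp post (x = 47 to 73 mm, 91 mm tall, 48 mm wide). The pin is rolled in from -x to +x.
- ramp_lip (a point): Middle of the lip at the head of the ramp (cradle x = -18 mm, 14.5 mm high). The straight ramp rises to it from the worktop at x = -100 mm; beyond it the near flank falls into the vee; the far flank rises to 22.5 mm at x = +32 mm.
- vee (a point): Where the middle of the pin's axis lies when the pin is seated: cradle x = 0, y = 0, 31.7 mm above the worktop; axes as the cradle's.
- clamp_hinge (a point): Centre of the clamp arm's hinge, at x = +60 mm, y = 0, 79 mm high in the cradle's frame; the hinge line is parallel to the vee (y).
- clamp: Steel clamp arm (18 mm wide, 12 mm thick) with a black grip at its free end. Origin on the hinge; its own -x axis points along the arm to the grip. It starts open, 75 to 95 degrees up from level, swings down over the vee (to 14 degrees below level at most) and stays wherever it is left: its hinge has about 1 N m of friction, so about 8 N at the grip moves it.
- clamp_spindle (a point): Point on the arm's centre line 60 mm from the hinge, where a round rubber foot (20 mm across) hangs under it on a screw spindle. The spindle is screwed out differently each time, unmeasured: the foot meets the seated pin with the arm from 7 degrees below to 7 above level. The foot is sprung, 6 N per mm, solid after 3.3 mm (20 N); 10 N at the foot adds 5 N at the grip.
- clamp_grip (a point): Middle of the black grip at the free end of the clamp arm, 120 mm from the hinge: a cylinder 24 mm in diameter and 30 mm long lying along the hinge line, with flat ends that can be pinched (30 mm across) from above while the arm swings. Axes as the clamp's.
- mug: Bystander: white mug with a handle, 92x127x95 mm, origin under its centre
- spice_jar: Bystander: small round jar with black cap, 41 mm across, 105 mm tall, origin under its centre
- salt: Bystander: round salt shaker, 44 mm across, 90 mm tall, origin under its centre
- lemon: Bystander: a lemon, 74x51x53 mm, origin at its underside
- mandarin: Bystander: a mandarin, 57x58x47 mm, origin at its underside
- foil_parcel: Bystander: parcel wrapped in foil, 88x118x35 mm, origin under its centre
- honey: Bystander: round jar with a green cap, 70 mm across, 101 mm tall, origin under its centre

How it is judged:
By the outcome, as a careful person would: the job done as asked, in the order asked, and still so for the second after the job is handed in, with the robot touching nothing.
It also fails if it takes over 72 s, if anything falls off the work surface, if the arm or the gripper's body presses on something with over 40 N, if the wrist force passes 120 N, or if a joint passes its speed limit or range.

## Working session

There is one attempt and no reset: what is moved stays moved. The work goes in short steps, each a Python script; the robot and the scene stay as the last script left them, time stands still between calls to the robot, and variables do not carry over. Pictures are saved under pics/ and viewed, at most 10 in all, crops included, and the job is handed in when it is done.

```bash
ls; mkdir -p pics; python3 - <<'E'
from plant import r, gripper_to, inverse_kinematics, vision, models, telemetry
import cv2, numpy as np
ims=[]
for c in ("side","top"):
    im=vision.snapshot(c); cv2.imwrite(f"pics/{c}0.png",im[:,:,::-1]); 
    print(c,{k:np.round(v,3).tolist() for k,v in vision.get_calibration(c).items()})
    for t in ("rolling_pin","cradle","ramp_lip","vee","clamp_hinge","clamp_grip","clamp_spindle","clamp"):
        print(t,[(np.round(d["at"],4).tolist(),round(d["score"],2)) for d in models.mark_of(t,c)[:2]])
for t in ("mug","spice_jar","salt","lemon","mandarin","foil_parcel","honey"):
    print(t,[(np.round(d["at"],4).tolist(),round(d["score"],2)) for d in models.mark_of(t,"top")[:1]])
print(telemetry.current_t(), telemetry.current_tool_rot(), r.nose_length)
E
```

```text
pics
side {'fx': 519.748, 'fy': 519.748, 'cx': 317.363, 'cy': 202.075, 'position': [-0.084, 0.453, 1.452], 'orientation': [0.131, -0.511, 0.826, -0.199]}
rolling_pin [([0.4805, 0.1617, 0.0218], 0.92)]
cradle [([0.4964, 0.0082, -0.0019], 0.83), ([0.5047, -0.0495, 0.1389], 0.32)]
ramp_lip [([0.4921, 0.0178, 0.0158], 0.81)]
vee [([0.4998, 0.0028, 0.0324], 0.76)]
clamp_hinge [([0.5061, -0.0563, 0.0785], 0.8)]
clamp_grip [([0.5093, -0.0491, 0.2006], 0.68)]
clamp_spindle [([0.5036, -0.0535, 0.1392], 0.74), ([0.5082, -0.0459, 0.1973], 0.67)]
clamp [([0.5045, -0.0527, 0.0814], 0.55)]
top {'fx': 445.41, 'fy': 445.41, 'cx': 324.999, 'cy': 198.512, 'position': [0.314, 0.138, 1.209], 'orientation': [-0.083, 0.746, -0.657, 0.074]}
rolling_pin [([0.4758, 0.1672, 0.0264], 0.93), ([0.5891, 0.364, 0.0002], 0.6)]
cradle [([0.4989, 0.0063, -0.0024], 0.88)]
ramp_lip [([0.5024, 0.0257, 0.0128], 0.74)]
vee []
clamp_hinge [([0.5103, -0.0507, 0.0834], 0.9)]
clamp_grip [([0.5046, -0.0486, 0.1977], 0.74)]
clamp_spindle [([0.5067, -0.0503, 0.1433], 0.82)]
clamp [([0.509, -0.0554, 0.0779], 0.62), ([0.4748, 0.1669, 0.0269], 0.48)]
mug [([0.6701, -0.0933, -0.0026], 0.74)]
spice_jar [([0.6743, 0.0185, -0.0024], 0.57)]
salt [([0.6732, 0.1004, 0.0024], 0.49)]
lemon [([0.5124, 0.4214, -0.001], 0.55)]
mandarin [([0.588, 0.3648, -0.0001], 0.81)]
foil_parcel [([0.6085, 0.5139, 0.0013], 0.9)]
honey [([0.6507, -0.2085, -0.0027], 0.59)]
1.25 [ 4.49780265e-05  9.85091814e-01  1.72029407e-01 -3.98088186e-06] 0.025
```

View pics/top0.png

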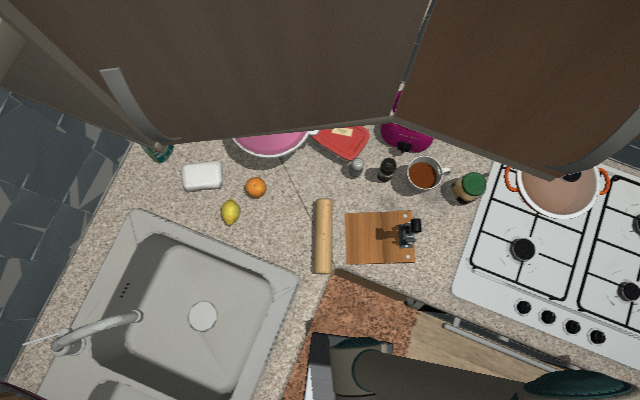

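View pics/side0.png

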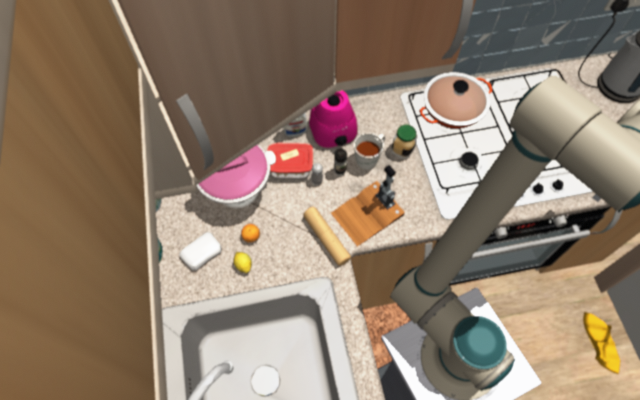

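```bash
cat > h.py <<'E'
from plant import r, gripper_to, inverse_kinematics, vision, models, telemetry
import cv2, numpy as np
from scipy.spatial.transform import Rotation as R
def calib(c):
    k=vision.get_calibration(c); q=k["orientation"]
    return k,R.from_quat([q[1],q[2],q[3],q[0]]).as_matrix()
def unproj(uv,z,c):
    k,M=calib(c); uv=np.atleast_2d(uv).astype(float)
    d=np.c_[(uv[:,0]-k["cx"])/k["fx"],(uv[:,1]-k["cy"])/k["fy"],np.ones(len(uv))]@M.T
    p=np.array(k["position"]); return p+d*((z-p[2])/d[:,2])[:,None]
def proj(P,c):
    k,M=calib(c); q=(np.atleast_2d(P)-k["position"])@M
    return np.c_[q[:,0]/q[:,2]*k["fx"]+k["cx"],q[:,1]/q[:,2]*k["fy"]+k["cy"]]
def pin(c,z=0.024):
    "region's min-area box at axis height -> centre, axis angle, length, width"
    vision.snapshot(c); m=models.regions_of("rolling_pin",c)
    if not m: return None
    px=np.argwhere(m[0]["pixels"])[:,::-1]
    w=unproj(px,z,c)[:,:2]
    (cx,cy),(a,b),t=cv2.minAreaRect((w*1000).astype(np.float32))
    if a<b: t+=90; a,b=b,a
    return np.array([cx,cy])/1000,(t+90)%180-90,a,b,m[0]["score"]
def q_down(yaw):
    "tool down, tool y at angle yaw+... : tool x axis along world yaw"
    q=(R.from_euler("z",yaw)*R.from_euler("x",np.pi)).as_quat(); return np.array([q[3],q[0],q[1],q[2]])
E
python3 - <<'E'
from h import *
for c in("top","side"): print(c,pin(c))
for c in("top","side"):
    vision.snapshot(c)
    for t in("ramp_lip","clamp_hinge","cradle"):
        print(c,t,[np.round(d["at"],4).tolist() for d in models.mark_of(t,c)[:1]])
    m=models.regions_of("cradle",c); 
    px=np.argwhere(m[0]["pixels"])[:,::-1]; w=unproj(px,0.0,c)[:,:2]
    print("cradle rect",cv2.minAreaRect((w*1000).astype(np.float32)),m[0]["score"],len(px))
E
```

```text
top (array([0.48050278, 0.16683946]), 7.098769187927246, 202.33030700683594, 48.63788986206055, 0.96)
side (array([0.48029993, 0.1645952 ]), 6.684048175811768, 210.0328369140625, 49.66945266723633, 0.56)
top ramp_lip [[0.4967, 0.027, 0.0137]]
top clamp_hinge [[0.5111, -0.0522, 0.0823]]
top cradle [[0.4966, 0.0052, -0.0018]]
cradle rect ((498.549072265625, 2.2733535766601562), (143.28115844726562, 212.19480895996094), 9.706816673278809) 0.67 3634
side ramp_lip [[0.4905, 0.019, 0.0152]]
side clamp_hinge [[0.5069, -0.0575, 0.0778]]
side cradle [[0.4948, 0.0068, -0.0004]]
cradle rect ((506.3901672363281, -25.755966186523438), (159.8953857421875, 277.2020263671875), 16.345890045166016) 0.58 2871
```

The top view shows the pin at about (323,236) px, parallel within a few degrees to the cradle's foot edge (x≈346 px). The clamp is standing nearly upright at (412,230). The side view agrees. Next I fit the cradle pose to its silhouette.

```bash
cat >> h.py <<'E'
def outline(p,c):
    x,y,t=p; prof=[(-.1,0),(-.018,.0145),(.032,.0225),(.082,.0225),(.082,0)]
    P=np.array([(a,b,h) for a,h in prof for b in(-.07,.07)])
    P[:,:2]=P[:,:2]@np.array([[np.cos(t),np.sin(t)],[-np.sin(t),np.cos(t)]])+[x,y]
    return cv2.convexHull(proj(P,c).astype(np.float32))
def to_world(C,p):
    "cradle-frame point (x,y,z) -> world"
    x,y,t=C; return np.array([x+p[0]*np.cos(t)-p[1]*np.sin(t),y+p[0]*np.sin(t)+p[1]*np.cos(t),p[2]])
def to_cradle(C,xy):
    x,y,t=C; d=np.array(xy[:2])-[x,y]; return np.array([d[0]*np.cos(t)+d[1]*np.sin(t),-d[0]*np.sin(t)+d[1]*np.cos(t)])
E
python3 - <<'E'
from h import *
from scipy.optimize import minimize
S=8
for c in("top","side"):
    im=vision.snapshot(c); m=models.regions_of("cradle",c)[0]["pixels"].astype(np.uint8)
    m2=models.regions_of("clamp",c); mm=m.copy()
    if m2: mm|=m2[0]["pixels"].astype(np.uint8)
    ys,xs=np.nonzero(mm); x0,y0=xs.min()-20,ys.min()-20
    crop=cv2.resize(m[y0:y0+140,x0:x0+140],None,fx=S,fy=S,interpolation=cv2.INTER_LINEAR)
    ign=cv2.resize((mm&~m&1)[y0:y0+140,x0:x0+140],None,fx=S,fy=S)
    def cost(p):
        q=[p[0]/1000,p[1]/1000,np.radians(p[2])]
        h=((outline(q,c)-[x0,y0]+.5)*S).astype(np.int32); b=np.zeros_like(crop); cv2.fillPoly(b,[h],1)
        return ((b!=crop)&(ign==0)).sum()/S/S
    s=minimize(cost,[498,5,-81],method="Nelder-Mead",options=dict(initial_simplex=[[498,5,-81],[506,5,-81],[498,13,-81],[498,5,-76]]))
    print(c,s.x,s.fun,m.sum(),x0,y0)
    # foot edge
    px=np.argwhere(m)[:,::-1]
    if c=="top":
        rows=[r_ for r_ in np.unique(px[:,1])][5:-5]
        e=np.array([(px[px[:,1]==r_,0].min()-.5,r_) for r_ in rows]); w=unproj(e,0,c)[:,:2]
        vx,vy,a,b=cv2.fitLine((w*1000).astype(np.float32),cv2.DIST_HUBER,0,.01,.01).ravel(); print("foot",np.degrees(np.arctan2(vy,vx)),a,b)
        q=[s.x[0]/1000,s.x[1]/1000,np.radians(s.x[2])]
    o=cv2.resize(im[y0:y0+100,x0-30:x0+103,::-1],None,fx=6,fy=6,interpolation=cv2.INTER_CUBIC)
    cv2.polylines(o,[((outline(q,c)-[x0-30,y0]+.5)*6).astype(np.int32)],True,(0,0,255),1)
    cv2.imwrite(f"pics/fit_{c}.png",o[:600,:800])
print(pin("top"))
q0=telemetry.current_joints()
for yaw in(100,-80):
  print(yaw,[inverse_kinematics(p,q_down(np.radians(yaw))) for p in([.48,.23,.05],[.50,.03,.06])])
E
```

```text
top [496.97527114   6.33780208 -81.37917191] 221.265625 3734 324 190
foot 8.487867 491.16486 107.79111
side [498.0663545    4.28599846 -81.68164995] 324.921875 2785 312 146
(array([0.48055533, 0.16631448]), 7.098754405975342, 202.32090759277344, 47.583003997802734, 0.59)
100 [array([ 3.16082594e-01,  3.78635994e-01,  1.85440941e+00, -4.44089210e-16,
        9.08547248e-01,  1.41549669e-01]), array([-7.90698289e-02,  3.27185335e-01,  1.90992594e+00, -4.44089210e-16,
        9.04481379e-01, -2.53602754e-01])]
-80 [None, None]
```

View pics/fit_top.png

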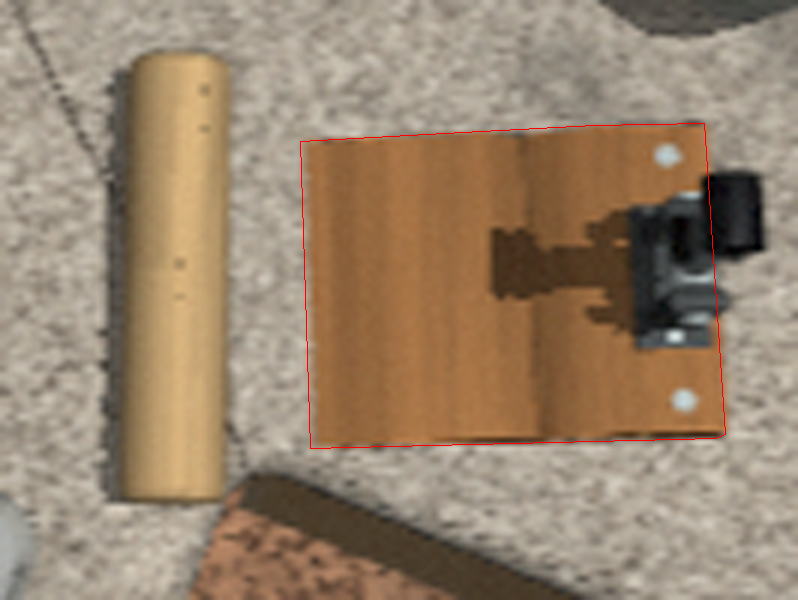

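The fit is tight: cradle at (0.497, 0.006), yaw −81.4°. The pin spans (180,53) to (172,500) in the crop. I'll measure its yaw from those ends and move above and behind it.

```bash
cat >> h.py <<'E'
C=(0.4974,0.0057,np.radians(-81.45))
def pinfit(c,z):
    "pin centre (cradle frame, mm) and yaw relative to cradle y (deg) from mask ends"
    vision.snapshot(c); m=models.regions_of("rolling_pin",c)
    if not m: return None
    px=np.argwhere(m[0]["pixels"])[:,::-1]; w=unproj(px,z,c)
    v=np.array([to_cradle(C,a) for a in w])*1000
    ctr=(np.percentile(v,.5,0)+np.percentile(v,99.5,0))/2
    b=np.arange(v[:,1].min()+12,v[:,1].max()-12,4); mid=[]
    for y in b:
        s=v[abs(v[:,1]-y)<3,0]; mid.append((s.min()+s.max())/2)
    k=np.polyfit(b,mid,1); return ctr,np.degrees(np.arctan(-k[0])),np.polyval(k,ctr[1]),m[0]["score"]
def qt(dyaw=0.0):
    "tool down, tool y along cradle y, turned by dyaw (deg)"
    return q_down(C[2]+np.pi+np.radians(dyaw))
E
python3 - <<'E'
from h import *
for c in("top","side"):print(c,pinfit(c,.024))
e=np.array([[180,53],[172,500]])/6+[294-.5,190-.5]
print([to_cradle(C,a)*1000 for a in unproj(e,.024,"top")])
r.move_to(np.array([0.30,-0.40,0.36]),telemetry.current_tool_rot())
r.move_to(to_world(C,(-.240,.0,.30)),qt())
print(telemetry.current_ee_pos(),telemetry.current_wrist_force(),telemetry.current_t(),telemetry.current_opening())
E
```

```text
top (array([-160.22897712,    5.81992076]), np.float64(-2.59561401331118), np.float64(-160.47446046393017), 0.82)
side (array([-159.84886278,    5.65361857]), np.float64(-2.087595970170033), np.float64(-159.90664578588434), 0.66)
[array([-155.47419992,  107.32830903]), array([-163.3194196 ,  -93.43088354])]
[0.46218591 0.24226784 0.30005615] [-0.06718403  0.29794153  0.24414192] 5.7917 0.09377957043659471
```

```bash
python3 - <<'E'
from h import *
d=-2.3
gripper_to(0.094)
r.move_to(to_world(C,(-.222,.0085,.10)),qt(d))
r.move_l(to_world(C,(-.222,.0085,.040)),vel=.1)
f0=telemetry.current_wrist_force()
r.move_l(to_world(C,(-.140,.005,.040)),vel=.05)
r.hold(.3)
p=telemetry.current_ee_pos(); print("tool",to_cradle(C,p)*1000,p[2],"f",telemetry.current_wrist_force()-f0,telemetry.current_t())
im=vision.snapshot("side"); o=cv2.resize(im[130:290,250:450,::-1],None,fx=4,fy=3.75,interpolation=cv2.INTER_CUBIC); cv2.imwrite("pics/push1.png",o)
for c in("top","side"):
    m=models.regions_of("rolling_pin",c) if c=="side" else None
    print(c,pinfit(c,.024))
E
```

```text
tool [-140.15724337    4.99077513] 0.040013120507244634 f [-0.18420553 -0.3462132  -0.0763046 ] 9.6667
top None
side None
```

View pics/push1.png

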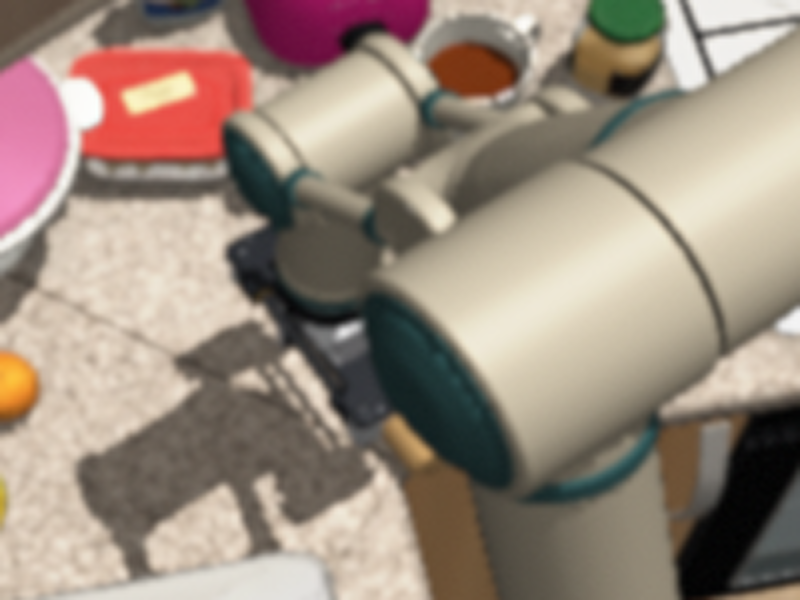

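The arm hides most of the pin in the side view; only its near end shows, at about (405,440) in the crop, and it sits in front of the fingers. I'll use the wrist camera.

```bash
python3 - <<'E'
from h import *
im=vision.snapshot("wrist"); k,M=calib("wrist"); print(k)
m=models.regions_of("rolling_pin","wrist"); print([ (d["score"],d["pixels"].sum()) for d in m])
for t in("rolling_pin","ramp_lip","clamp_hinge"): print(t,[(to_cradle(C,d["at"])*1000,d["at"][2],d["score"]) for d in models.mark_of(t,"wrist")[:1]])
cv2.imwrite("pics/w1.png",im[:,:,::-1])
E
```

```text
{'fx': 285.3546270879563, 'fy': 285.3546270879563, 'cx': 320.57891009415766, 'cy': 201.94299135908412, 'position': array([0.47326025, 0.22265832, 0.19391684]), 'orientation': array([0.13522545, 0.98930749, 0.0541199 , 0.00747064])}
[(0.8, np.int64(10366))]
rolling_pin [(array([-107.78233776,    5.48522251]), 0.0242, 0.57)]
ramp_lip [(array([-17.20212194,   1.27161341]), 0.0153, 0.75)]
clamp_hinge []
```

View pics/w1.png

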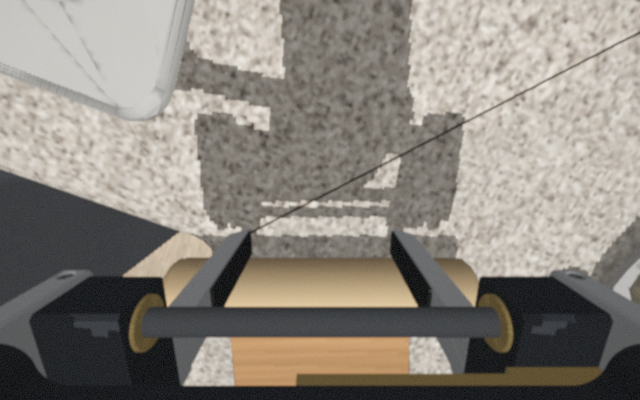

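The wrist view shows the pin centred between the fingers (ends at columns 165 and 478) and resting against both. Its x of about −108 mm puts the finger offset at 32 mm, as expected. Now I roll it up the ramp, straightening it on the way.

```bash
python3 - <<'E'
from h import *
f0=telemetry.current_wrist_force()
def go(x,y,z,d,v=.035):
    r.move_l(to_world(C,(x/1000,y/1000,z/1000)),qt(d),vel=v)
    print(x,np.round(telemetry.current_wrist_force()-f0,2),round(telemetry.current_t(),2))
go(-128,4.5,41,-2.3)
go(-95,3,47,-2.3)
go(-64,2.,52.5,0)
go(-50,2.,55,0,.025)
go(-42,2.,56,0,.025)
r.hold(.6)
im=vision.snapshot("wrist"); cv2.imwrite("pics/w2.png",im[:,:,::-1])
print([(to_cradle(C,d["at"])*1000,d["at"][2],d["score"]) for d in models.mark_of("rolling_pin","wrist")[:1]])
go(-70,2,62,0,.1)
r.move_l(to_world(C,(-.2,0,.20)),vel=.2)
r.move_to(to_world(C,(-.26,0,.30)),qt())
for c in("top","side"):print(c,pinfit(c,.0317))
im=vision.snapshot("top"); cv2.imwrite("pics/top2.png",cv2.resize(im[180:290,290:450,::-1],None,fx=5,fy=5,interpolation=cv2.INTER_CUBIC))
E
```

```text
-128 [-0.02 -0.51 -0.78] 10.71
-95 [-0.04 -1.02 -1.77] 11.82
-64 [ 0.4   0.78 -0.32] 12.87
-50 [ 0.19 -1.07 -0.11] 13.58
-42 [-0.68  0.59  0.33] 14.06
[(array([-1.04767655,  1.77549256]), 0.0283, 0.65)]
-70 [-0.78  0.29  0.32] 15.19
top (array([-0.25383272,  1.30975642]), np.float64(-0.024665755088030414), np.float64(-0.4268515333686515), 0.61)
side (array([ -7.88508696, -56.54153744]), np.float64(9.575231126528323), np.float64(-12.884808488217375), 0.58)
```

View pics/top2.png

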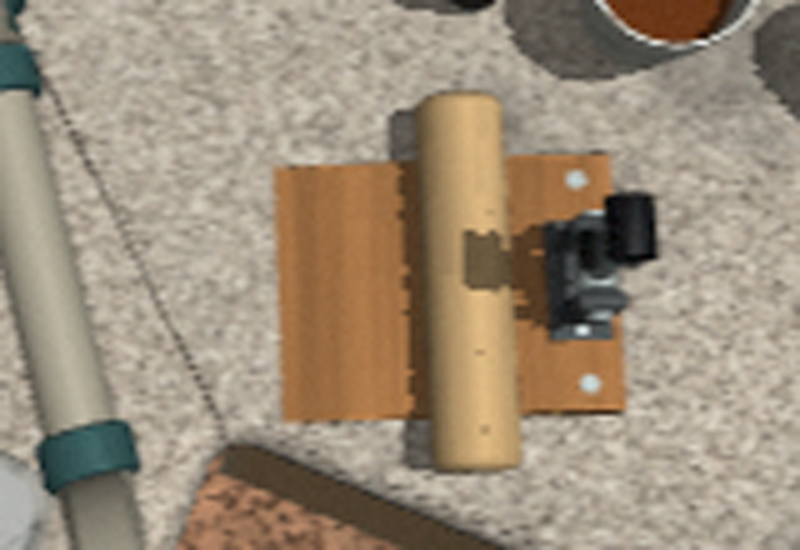

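The pin is seated: the top view shows it lying square in the vee, with y off by 1.3 mm and yaw about 0°. The clamp grip is at about (632,228) in the crop. Next I locate the grip and pinch it.

```bash
cat >> h.py <<'E'
def F(n=8):
    a=[]
    for _ in range(n): a.append(telemetry.current_wrist_force()); r.hold(.01)
    f=np.mean(a,0); c,s=np.cos(C[2]),np.sin(C[2]); return np.array([f[0]*c+f[1]*s,-f[0]*s+f[1]*c,f[2]])
E
python3 - <<'E'
from h import *
print(telemetry.current_t())
for c in("top","side"):
    vision.snapshot(c)
    for t in("clamp_grip","clamp_hinge"):
        print(c,t,[(np.round(to_cradle(C,d["at"])*1000,1),round(d["at"][2]*1000,1),round(d["score"],2)) for d in models.mark_of(t,c)[:1]])
u=unproj([[416.4-.5,225.6-.5]],.199,"top")[0]; print("px",to_cradle(C,u)*1000)
gripper_to(.07)
r.move_to(to_world(C,(.0,0,.34)),qt())
r.move_to(to_world(C,(.055,0,.30)),qt())
im=vision.snapshot("wrist"); cv2.imwrite("pics/w3.png",im[:,:,::-1])
for t in("clamp_grip","clamp_hinge","rolling_pin"):
    print(t,[(np.round(to_cradle(C,d["at"])*1000,1),round(d["at"][2]*1000,1),round(d["score"],2)) for d in models.mark_of(t,"wrist")[:2]])
print(telemetry.current_t(),F())
E
```

```text
17.0833
top clamp_grip [(array([56.8, -0.6]), 197.6, 0.54)]
top clamp_hinge [(array([58.3,  6. ]), 81.3, 0.67)]
side clamp_grip []
side clamp_hinge []
px [54.77124866 -0.09782544]
clamp_grip [(array([55.7,  2.3]), 199.5, 0.67)]
clamp_hinge [(array([60.2, -2.4]), 79.7, 0.89)]
rolling_pin [(array([1.6, 0.1]), 34.9, 0.85)]
19.5583 [ 0.24962246 -0.01702384 -0.04721085]
```

View pics/w3.png

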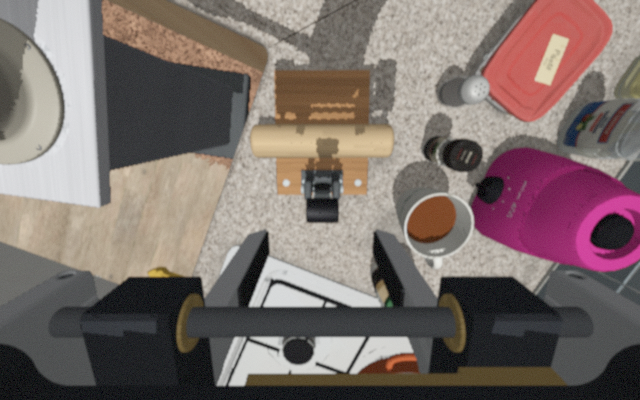

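The wrist view shows the grip at (322,210), centred between the fingers in y. The arm is at about 88°. I'll descend, pinch and swing.

```bash
cat >> h.py <<'E'
def arc(th,dr=0.0):
    "TCP with the grasp point on the grip at arm angle th (deg above level)"
    a=np.radians(th); R_=.12+dr; return to_world(C,(.06-R_*np.cos(a),YG,.079+R_*np.sin(a)+.006))
YG=0.0005
def rad_tan(f,th):
    a=np.radians(th); er=np.array([-np.cos(a),0,np.sin(a)]); et=np.array([-np.sin(a),0,-np.cos(a)])
    return f@er,f@et   # outward; along closing direction (negative = arm resists)
E
python3 - <<'E'
from h import *
print("guard",r.move_l(arc(88),vel=.06,guard=6),telemetry.current_ee_pos()[2])
print("open",gripper_to(.028,30),telemetry.current_opening(),telemetry.current_finger_force(),F())
th=88
for t in(86,82,76,68,60):
    try: r.move_l(arc(t),vel=.04)
    except r.PlanningError as e: print(e); break
    f=F(); print(t,np.round(f,1),np.round(rad_tan(f,t),1),np.round(telemetry.current_torque(),2),round(telemetry.current_t(),2))
    if np.linalg.norm(f)>30: break
print(telemetry.current_opening())
E
```

```text
guard False 0.20528449880798597
open False 0.03000342252798562 29.999558329582214 [ 0.08577371  1.57898776 -0.58207724]
86 [ 5.3  1.2 -1.4] [-1.8 -5.2] [-1.26 -0.34 -0.02] 22.46
82 [ 8.6  0.  -0.3] [-1.5 -8.5] [-1.84 -0.33  0.04] 22.88
76 [ 8.6 -0.5  2.6] [ 0.5 -9. ] [-1.83 -0.17  0.08] 23.42
68 [ 6.6 -1.7  6.7] [ 3.7 -8.6] [-1.6   0.05 -0.  ] 24.05
60 [ 4.1 -2.6  9.9] [ 6.5 -8.5] [-1.15  0.21  0.02] 24.68
0.029557697232127835
```

```bash
python3 - <<'E'
from h import *
dr=0.0008; L=[]
for t in list(np.arange(52,12,-8))+[12,10.5,9.5]:
    r.move_l(arc(t,dr),vel=.04)
    f=F(); ra,ta=rad_tan(f,t); print(t,round(dr*1e3,2),np.round(f,1),np.round([ra,ta],1),np.round(telemetry.current_ee_pos()-arc(t,dr),4),round(telemetry.current_t(),2))
    if abs(ra)>25 or abs(ta)>13: break
    dr+=np.clip(.00012*ra,-.0008,.0008)
print(dr,telemetry.current_opening())
E
```

```text
52 0.8 [ 2.7 -2.3  9.5] [ 5.8 -8. ] [ 0.0005 -0.0015  0.0021] 25.32
44 1.49 [ 0.5 -2.3  9.5] [ 6.2 -7.2] [ 0.0004 -0.0006  0.0019] 25.96
36 2.24 [-1.2 -1.9  9.3] [ 6.5 -6.8] [0.0002 0.0002 0.0018] 26.6
28 3.02 [-3.1 -2.1  8.9] [ 6.9 -6.4] [0.     0.0009 0.0016] 27.24
20 3.82 [-5.  -1.   8.5] [ 7.6 -6.3] [-0.0001  0.0016  0.0014] 27.89
12 4.62 [-6.7 -0.5  7.3] [ 8.  -5.8] [-0.0002  0.0022  0.0012] 28.54
10.5 5.42 [-5.3 -1.1  7.2] [ 6.5 -6.1] [-0.0001  0.0018  0.0012] 28.86
9.5 6.2 [-4.1 -0.8  7.9] [ 5.4 -7.1] [-0.      0.0012  0.0013] 29.18
0.006846490725692761 0.029571105508717103
```

```bash
python3 - <<'E'
from h import *
dr=0.0075; base=None
for t in np.arange(8.75,-14,-.5):
    r.move_l(arc(t,dr),vel=.02)
    f=F(6); ra,ta=rad_tan(f,t); z=telemetry.current_ee_pos()[2]-.006
    print(round(t,2),"z",round(z*1e3,2),"th",round(np.degrees(np.arcsin((z-.079)/.12)),2),np.round([ra,ta],2),"fz",round(f[2],2),round(telemetry.current_t(),2))
    if ta<-10.2 or f[2]>10.5: break
E
```

```text
8.75 z 99.68 th 9.93 [ 2.45 -7.54] fz 7.83 29.48
8.25 z 98.66 th 9.43 [ 2.8  -7.91] fz 8.23 29.78
7.75 z 97.55 th 8.89 [ 3.44 -7.94] fz 8.34 30.08
7.25 z 96.46 th 8.37 [ 3.53 -8.09] fz 8.47 30.38
6.75 z 95.34 th 7.83 [ 4.11 -8.23] fz 8.65 30.68
6.25 z 94.25 th 7.3 [ 4.56 -8.53] fz 8.98 30.98
5.75 z 93.19 th 6.79 [ 5.19 -7.86] fz 8.34 31.28
5.25 z 92.06 th 6.25 [ 5.19 -8.82] fz 9.26 31.58
4.75 z 90.94 th 5.71 [ 5.67 -8.3 ] fz 8.74 31.88
4.25 z 89.84 th 5.18 [ 6.03 -8.58] fz 9.01 32.18
3.75 z 88.73 th 4.65 [ 6.49 -8.43] fz 8.84 32.48
3.25 z 87.59 th 4.11 [ 6.47 -8.64] fz 8.99 32.78
2.75 z 86.49 th 3.58 [ 6.9  -8.62] fz 8.94 33.08
2.25 z 85.38 th 3.05 [ 7.44 -8.8 ] fz 9.08 33.38
1.75 z 84.25 th 2.51 [ 7.59 -8.75] fz 8.98 33.68
1.25 z 83.14 th 1.98 [ 7.81 -8.71] fz 8.88 33.98
0.75 z 82.02 th 1.44 [ 8.28 -9.23] fz 9.34 34.28
0.25 z 80.9 th 0.91 [ 8.61 -9.03] fz 9.07 34.58
-0.25 z 79.79 th 0.38 [ 8.89 -9.19] fz 9.15 34.88
-0.75 z 78.67 th -0.16 [ 9.19 -9.01] fz 8.89 35.18
-1.25 z 77.53 th -0.7 [ 9.06 -9.38] fz 9.18 35.48
-1.75 z 76.43 th -1.23 [ 9.66 -9.42] fz 9.12 35.78
-2.25 z 75.29 th -1.77 [ 9.38 -9.42] fz 9.04 36.08
-2.75 z 74.18 th -2.3 [ 9.75 -8.95] fz 8.47 36.38
-3.25 z 73.05 th -2.84 [10.24 -9.13] fz 8.54 36.68
-3.75 z 71.92 th -3.38 [10.39 -9.39] fz 8.69 36.98
-4.25 z 70.81 th -3.91 [10.38 -9.31] fz 8.51 37.28
-4.75 z 69.68 th -4.46 [11.   -9.52] fz 8.58 37.58
-5.25 z 68.55 th -4.99 [10.97 -9.76] fz 8.72 37.88
-5.75 z 67.47 th -5.52 [ 11.06 -10.2 ] fz 9.04 38.18
```

```bash
python3 - <<'E'
from h import *
dr=0.0075
for t in np.arange(-6.1,-13,-.35):
    r.move_l(arc(t,dr),vel=.02)
    f=F(10); ra,ta=rad_tan(f,t); z=telemetry.current_ee_pos()[2]-.006
    print(round(t,2),"z",round(z*1e3,2),"th",round(np.degrees(np.arcsin((z-.079)/.12)),2),np.round([ra,ta],2),"fz",round(f[2],2),round(telemetry.current_t(),2))
    if f[2]>12.6 or ta<-14 or z<.062: break
E
```

```text
-6.1 z 66.71 th -5.88 [11.23 -9.98] fz 8.73 38.52
-6.45 z 65.93 th -6.25 [ 11.31 -10.22] fz 8.89 38.85
-6.8 z 65.14 th -6.63 [ 11.57 -10.19] fz 8.75 39.18
-7.15 z 64.38 th -7.0 [ 11.81 -10.27] fz 8.72 39.52
-7.5 z 63.57 th -7.39 [ 12.05 -10.41] fz 8.75 39.85
-7.85 z 62.79 th -7.76 [ 11.76 -10.43] fz 8.73 40.18
-8.2 z 62.03 th -8.13 [ 11.89 -10.35] fz 8.55 40.52
-8.55 z 61.23 th -8.52 [ 11.93 -10.4 ] fz 8.51 40.85
```

The force is flat down to an apparent −8.5°, so either there is no contact yet or the grip is slipping in the pads. I'll look.

```bash
python3 - <<'E'
from h import *
w=vision.snapshot("wrist")
for t in("clamp_grip","clamp_hinge","clamp_spindle","rolling_pin"):
    print(t,[(np.round(to_cradle(C,d["at"])*1000,1),round(d["at"][2]*1000,1),round(d["score"],2)) for d in models.mark_of(t,"wrist")[:1]])
s=vision.snapshot("side")
for t in("clamp_grip","clamp_hinge","clamp_spindle"):
    print(t,[(np.round(to_cradle(C,d["at"])*1000,1),round(d["at"][2]*1000,1),round(d["score"],2)) for d in models.mark_of(t,"side")[:1]])
p=telemetry.current_ee_pos();print(to_cradle(C,p)*1000,p[2],telemetry.current_opening())
o=np.vstack([cv2.resize(w[200:400,160:480],None,fx=2.5,fy=1.5),cv2.resize(s[130:280,250:450],(800,300))])
cv2.imwrite("pics/g1.png",o[:,:,::-1])
E
```

```text
clamp_grip [(array([-60.5,   2.5]), 81.3, 0.94)]
clamp_hinge []
clamp_spindle [(array([-2.2, -2.3]), 85.1, 0.8)]
rolling_pin []
clamp_grip []
clamp_hinge []
clamp_spindle []
[-70.14391521   0.62895175] 0.06724198437058207 0.030109598232079315
```

View pics/g1.png

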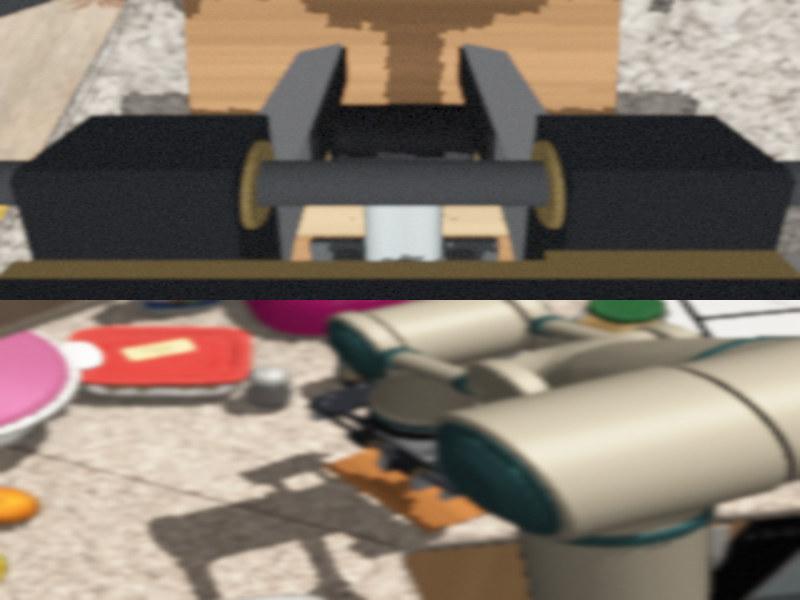

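The networks put the grip at about z=81 mm and x=−60 mm, while the pads are at z=61 mm and x=−70 mm. The grip has slid in the pads, so the flat force was slip. I'll let go, then press on top of the grip with closed fingertips and read the force directly.

```bash
python3 - <<'E'
from h import *
gripper_to(.05)
p=telemetry.current_ee_pos()
r.move_l(np.r_[p[:2],.145],vel=.15)
vision.snapshot("wrist")
g=models.mark_of("clamp_grip","wrist"); 
for d in g[:2]: print(np.round(to_cradle(C,d["at"])*1000,1),d["at"][2],d["score"])
gx=np.clip(to_cradle(C,g[0]["at"])[0],-.063,-.056) if g else -.060
gripper_to(0.0,20)
r.move_l(to_world(C,(gx,.0005,.140)),qt(),vel=.1)
f0=F(10)
hit=r.move_l(to_world(C,(gx,.0005,.095)),vel=.03,guard=3)
p=telemetry.current_ee_pos(); print("hit",hit,p[2],"tip",p[2]-.025,F()-f0,f0,telemetry.current_t())
E
```

```text
[-60.1   3.4] 0.0833 0.87
hit True 0.12000039131678544 tip 0.09500039131678545 [-0.02733535  0.39535805  0.06931391] [ 0.04811623 -0.14657345  0.076092  ] 44.6667
```

```bash
python3 - <<'E'
from h import *
p=telemetry.current_ee_pos(); z=p[2]; q=p.copy()
while z>.09:
    z-=.0007; r.move_l(np.r_[p[:2],z],vel=.02)
    f=F(5); a=telemetry.current_ee_pos()[2]-.025
    print("cmd",round(z*1e3-25,1),"tip",round(a*1e3,2),"f",np.round(f,2),round(telemetry.current_t(),2))
    if f[2]>11: break
E
```

```text
cmd 94.3 tip 94.61 f [-0.44 -0.42  4.05] 44.96
cmd 93.6 tip 94.06 f [-0.75 -1.16  6.29] 45.25
cmd 92.9 tip 93.45 f [-1.25 -1.71  6.43] 45.54
cmd 92.2 tip 92.82 f [-0.35 -1.23  6.81] 45.83
cmd 91.5 tip 92.12 f [-1.16 -1.11  6.76] 46.12
cmd 90.8 tip 91.4 f [-0.99 -1.36  6.88] 46.42
cmd 90.1 tip 90.7 f [-1.27 -1.51  7.39] 46.71
cmd 89.4 tip 90.0 f [-1.77 -1.42  6.86] 47.0
cmd 88.7 tip 89.3 f [-1.42 -1.44  7.32] 47.29
cmd 88.0 tip 88.59 f [-1.78 -1.3   7.03] 47.58
cmd 87.3 tip 87.91 f [-2.18 -1.47  6.82] 47.88
cmd 86.6 tip 87.17 f [-1.97 -1.2   6.88] 48.17
cmd 85.9 tip 86.49 f [-2.23 -1.05  7.23] 48.46
cmd 85.2 tip 85.77 f [-2.49 -1.44  7.14] 48.75
cmd 84.5 tip 85.09 f [-2.29 -1.19  6.95] 49.04
cmd 83.8 tip 84.4 f [-2.68 -0.73  7.32] 49.33
cmd 83.1 tip 83.68 f [-2.35 -1.23  6.79] 49.62
cmd 82.4 tip 83.0 f [-2.82 -0.61  6.97] 49.92
cmd 81.7 tip 82.27 f [-2.52 -1.16  6.75] 50.21
cmd 81.0 tip 81.58 f [-2.34 -1.13  6.9 ] 50.5
cmd 80.3 tip 80.84 f [-2.1  -1.19  6.86] 50.79
cmd 79.6 tip 80.17 f [-2.86 -1.33  6.69] 51.08
cmd 78.9 tip 79.46 f [-2.41 -1.19  6.57] 51.38
cmd 78.2 tip 78.74 f [-2.71 -1.15  6.84] 51.67
cmd 77.5 tip 78.07 f [-2.58 -0.74  6.55] 51.96
cmd 76.8 tip 77.47 f [-2.69 -1.28  8.28] 52.25
cmd 76.1 tip 76.88 f [-2.84 -1.13  8.54] 52.54
cmd 75.4 tip 76.28 f [-2.45 -1.97  9.28] 52.83
cmd 74.7 tip 75.75 f [-2.84 -1.87 10.04] 53.12
cmd 74.0 tip 75.19 f [-2.93 -2.16 11.11] 53.42
```

Contact is clear: the force sat flat at 6.9 N, then rose from tip z≈78 mm at about 1.5 N/mm. It now reads +4.3 N, so one more small step, then retreat and check.

```bash
python3 - <<'E'
from h import *
p=telemetry.current_ee_pos()
r.move_l(np.r_[p[:2],.0985-.0003],vel=.02)
print(F(8),telemetry.current_ee_pos()[2]-.025)
r.move_l(np.r_[p[:2],.18],vel=.12)
r.move_l(to_world(C,(-.16,.0,.26)),vel=.2)
r.move_to(to_world(C,(-.26,0,.30)),qt())
print("pin",pinfit("top",.0317))
im=vision.snapshot("top")
for t in("clamp_grip","clamp_hinge"):
    print(t,[(np.round(to_cradle(C,d["at"])*1000,1),round(d["at"][2]*1000,1)) for d in models.mark_of(t,"top")[:1]])
cv2.imwrite("pics/top3.png",cv2.resize(im[150:290,270:470,::-1],None,fx=4,fy=4,interpolation=cv2.INTER_CUBIC))
print(telemetry.current_t(),F())
E
```

```text
[-0.59026837 -3.02667839 12.57878669] 0.07451572209879337Traceback (most recent call last):
  File "<stdin>", line 8, in <module>
  File "h.py", line 46, in pinfit
    s=v[abs(v[:,1]-y)<3,0]; mid.append((s.min()+s.max())/2)
                                        ~~~~~^^
    return umr_minimum(a, axis, None, out, keepdims, initial, where)
ValueError: zero-size array to reduction operation minimum which has no identity
```

```bash
python3 - <<'E'
from h import *
im=vision.snapshot("top")
cv2.imwrite("pics/top3.png",cv2.resize(im[150:290,270:470,::-1],None,fx=4,fy=4,interpolation=cv2.INTER_CUBIC))
for t in("clamp_grip","rolling_pin"):
    print(t,[(np.round(to_cradle(C,d["at"])*1000,1),round(d["at"][2]*1000,1)) for d in models.mark_of(t,"top")[:1]])
print(telemetry.current_t(),F())
E
```

```text
clamp_grip [(array([-55. ,  -1.7]), 61.3)]
rolling_pin [(array([-1.2, -1.9]), 36.2)]
56.1083 [ 0.0993227  -0.04763308  0.01223979]
```

View pics/top3.png

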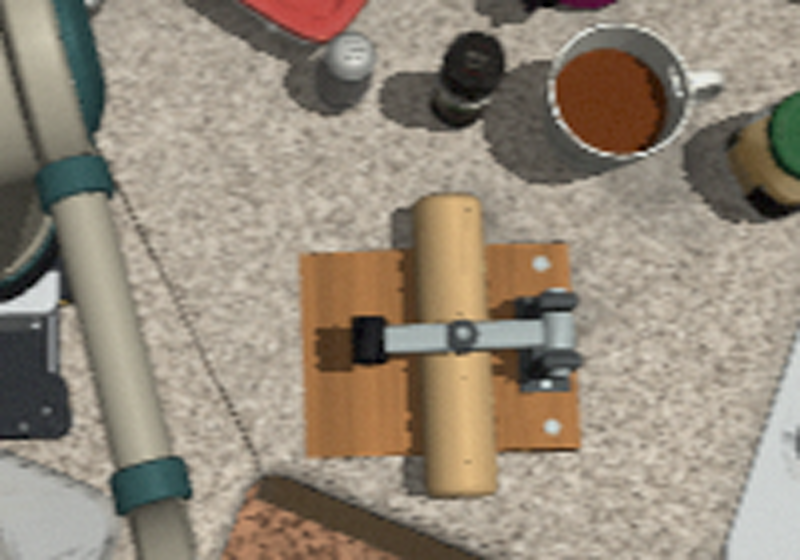

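The picture shows the clamp arm across the pin, with its spindle at (462,333) over the pin's middle. The pin is square in the vee, and the mug and jars beside it are undisturbed. Handing in.

```bash
python3 -c "
from plant import r
print(r.sign_off())"
```

```text
the job is handed in; nothing more can be done
None
```

The job is handed in after about 56 s: the pin was rolled up the ramp into the vee, square and about 1 mm off the middle, and the clamp foot holds it at an estimated 10–11 N (from wrist force and travel), with nothing seen out of place in the last picture, though the grip did slip in the fingers during the swing, so I pressed the arm down from on top instead.

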